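# Slide a blanking plate out over the tray's edge and lay it on the inspection stand

### The job

Press a closed fingertip lightly on the thin brass plate and slide it along its tray until about 35 mm of it overhangs the tray's open edge: firmly enough to drag it past the spring keeper, but with no more than about 15 N, so that its lapped face is not scored on the bed. Then take the plate by the two sides of the overhanging end, draw it out level and lay it flat and centred on the two rails of the inspection stand, lengthwise along them. Do not tip or drop the plate, and leave the pressure gauge and the tape roll where they are.

Things in the scene. Friction and masses are not known exactly. Their poses are not given: they have to be found in the camera images.
- tray: Fixed tray, blue block with aluminium rails, 132 (x) x 90 (y) x 36.5 mm high, origin under its centre, z up. Its pocket, 46 mm wide and 2.5 mm deep, runs along the tray's x axis, closed at +x, open at the -x end face, where there is a free drop to the bench. The side rails stand 0.5 mm lower than the plate's top, so the plate cannot be gripped by its sides inside the pocket.
- tray_edge (a point): Middle of the tray's open edge at bed height (34 mm); axes as the tray's: -x points out over the drop, y along the edge.
- keeper (a joint): Brass ball-nosed spring keeper in the +y rail, 56 mm behind the open edge, housing 44 mm high; moves along tray y, m, negative = out into the pocket. It pushes the plate with about 2.5 N against the -y rail and about as much down on the bed, and brakes it. How hard a fingertip must press to drag rather than slip varies: too little (under some 5 N) slips, about 10 N mostly drags.
- bed: Smooth steel bed of the pocket that the plate lies on (friction about 0.18), fixed in the tray; origin and axes the same as the tray's, top face at 34 mm. Weight and keeper load it with about 3.5 N, to which a pressing fingertip adds.
- plate: Loose brass blanking plate, 104 (x) x 44 (y) x 3 mm, about 0.11 kg, smooth. Origin in the middle of its underside, z up, x along its length, its -x end towards the tray's open edge. It starts flat on the bed, that end 5 to 14 mm behind the edge. It tips over the edge if more than half its length overhangs.
- plate_front (a point): Middle of the plate's -x end, on its underside.
- stand: Fixed inspection stand: grey foot 120 (x) x 74 (y) x 10 mm with two aluminium rails along its x axis, 96 mm long, 31 mm wide over both (narrower than the plate, so that fingers holding the plate's sides pass outside them), tops at 40 mm. Origin under its centre, z up.
- seat (a point): Centre of the seat on top of the two rails (height 40 mm); x along the rails. The plate's origin belongs here, either end first.
- gauge_a: Loose pressure gauge with black case lying on its back, 68 x 50 x 23 mm, bystander; origin under its centre.
- tape: Loose white roll of thread tape with blue core lying flat, 52 mm diameter, 13 mm high, bystander; origin under its centre.
Not all that is in view belongs to the job. What is meant by the plate is not grey, and is the larger of those in its own colour.

How it is judged:
On the way, in this order (a step that is already met when the one before it is completed fails the run):
1. the plate has been slid, lying flat on the bed, until at least 26 mm of it overhangs the tray's open edge (x of plate_front in the frame of tray_edge between -0.052 and -0.026 m and z of plate in the frame of tray_edge below 0.003 m and angle between plate's own z axis and vertical below 0.06 rad), for 0.2 s.
2. the plate has been taken out of the tray and lifted clear of it (height (world z) of plate above 0.045 m and contact force between plate and the fingers above 1 N and contact force between plate and tray below 0.1 N), for 0.2 s.
At the end, for the whole second after the job is handed in: The plate lies at rest, flat on both rails of the stand (height within 3 mm, tilt under 0.06 rad), its centre within 10 mm along and 6 mm across of the seat's centre and its length within 0.12 rad of the rails, released (x of plate in the frame of seat between -0.01 and 0.01 m and y of plate in the frame of seat between -0.006 and 0.006 m and z of plate in the frame of seat between -0.003 and 0.003 m and angle between the x axis of plate and the x axis of seat, either way round below 0.12 rad and angle between plate's own z axis and vertical below 0.06 rad and linear speed of plate below 0.01 m/s); the robot touches nothing.
It fails at once if the plate is pressed onto the tray bed with more than 22 N (contact force between plate and bed above 22 N).
It fails at once if the plate tips or is tilted more than 0.4 rad (angle between plate's own z axis and vertical above 0.4 rad).
It fails at once if the plate drops below the tray and stand (under 20 mm height) (height (world z) of plate below 0.02 m).
It fails at once if the pressure gauge is moved more than 20 mm (distance of gauge_a from where it was at the start of the episode above 0.02 m).
It fails at once if the tape roll is moved more than 20 mm (distance of tape from where it was at the start of the episode above 0.02 m).
It also fails if it takes over 72 s, if anything falls off the work surface, if the arm or the gripper's body presses on something with over 40 N, if the wrist force passes 120 N, or if a joint passes its speed limit or range.

### The arm

A 6-joint arm with a two-finger parallel gripper is mounted at the origin on the work surface; the furniture and walls round the work are solid. World frame = base frame: x ahead of the robot, y to its left, z up, the work surface at z = 0. Lengths are in m, angles in rad, forces in N, time in s.
With the tool pointing down it reaches from about 0.35 to 0.775 m from the base axis. Payload 5.5 kg.
Tool frame: the origin (TCP) lies where the fingers leave the gripper's body, on its centre line; the fingertips stand env.tip_reach ahead of it and the grasp point (between the pads) lies 54 mm ahead of it (env.tip_reach is the distance from the TCP to the fingertips, in m); z points along the fingers, y is the line along which they close (so a half turn about z gives the same grasp; the last joint's range is limited). The gripper opens to 85 mm and grips with 20 to 120 N. Pads are 22 mm wide; open, the fingers measure 114 mm over their backs; the gripper's body (76 mm by 85 mm) begins 54 mm behind the grasp point. The pads swing forward as they close: fully open they stand 13 mm farther back than shut.
Start: joints at [1.198, 0.313, 0.046, 1.304, 0, 1.431], TCP at [0.133, 0.56, 0.304] pointing down, gripper open.
Joint ranges: [-2.76, 2.76], [-0.86, 1.69], [-1.03, 1.26], [-2.2, 2.34], [-1.47, 1.5], [-3.14, 3.14]. Speed limits (rad/s): [2.57, 2.57, 3.14, 3.14, 3.14, 3.14].

### API

Orientations are given as a unit quaternion [w, x, y, z].
In Python, from workcell import status, optics, hand_in, env gives the robot as it stands.
- The arm moves only by the shell command python3 -m handwheel 'ROWS' [FORCE]. ROWS is a JSON object whose one key "deltas" holds a list of rows, each a list of 5 numbers: the opening, from -1 (shut) to 1 (fully open), then the shift along the tool's x, y, z in units of 40 mm (1.0 is 40 mm), then the turn about the tool's z in units of 10 degrees (1.0 is 10 degrees). In form: {"deltas": [[jaw, x, y, z, roll], ...]}. A call has 1 to 20 rows; each row shifts and turns the commanded pose from where the row before left it, along the tool's axes as they then stand; what a row does not reach is not made up. A row lasts 1/8 s, in which the tool goes at most 62.5 mm and 10.7 degrees, less where a joint would pass 70% of its speed; a pose out of reach is approached as far as the arm can. A call is refused whole if a number of a shift passes 1 or a number of a turn 1, either way. A call with a gripper value outside its range is refused whole. The fingers move at their own pace and stop on an object; FORCE is the grip in N (left out, the last holds). Time passes only in rows, so rows that do not move let the fingers close. It gives the time, the measured TCP pose, the force, the opening and the grip force at its end, in the units of the state.
- status.get_state(): the state, without advancing time (a new reading comes with each control period).
- optics.read_camera(name): name is "scene" or "top"; returns a dict with "frame" (384x512x3 uint8, red, green, blue), "depth" (384x512 float32, m along the optical axis (not along the pixel's ray), 0 where there is no reading), "vfov" (degrees; the focal length in pixels is half the picture's height over the tangent of half this angle, whatever the lens; pixels are square), "cx", "cy" (the principal point, pixels), "origin" and "attitude" of the camera in the world. Camera axes: x right, y down, z forward; pixel columns grow to the right and rows downward; lengths in m; the calibration is good to about 2 mm. A picture is of the moment at which its call begins.
- hand_in(): hands the job in; it is judged then, once.
The state is a dict: "clock": time; "joint_pos": joint angles; "qvel": joint speeds; "tau": joint torques, N m; "tcp_pos": TCP position; "orientation": TCP orientation; "wrist_force": force on the tool from outside, world axes, zero at the start; "ft_torque": the same for the moment, N m; "finger_gap": finger opening in m; "grip_force": force on a finger pad.
Only numpy, scipy, OpenCV 4.12 (cv2) and the standard library are available. Lean on these libraries where they do the work, as an engineer would, in place of code of your own. Each camera call takes 0.05 s, during which the arm holds its last target. There are 200 camera calls.

## Working session

There is one attempt and no reset: what is moved stays moved. The work goes in short steps, Python scripts to look and compute and a shell command to move; the robot and the scene stay as the last step left them, time stands still between calls to the robot, and variables do not carry over. Pictures are saved under pics/ and viewed, at most 10 in all, crops included, and the job is handed in when it is done.

```bash
mkdir -p pics; cat > h.py <<'E'
import numpy as np, cv2
from scipy.spatial.transform import Rotation as R
from workcell import status, optics, env
def cam(name):
    c=optics.read_camera(name); h,w=c["depth"].shape
    f=h/2/np.tan(np.radians(c["vfov"])/2)
    v,u=np.mgrid[:h,:w]; d=c["depth"]
    P=np.stack([(u-c["cx"])*d/f,(v-c["cy"])*d/f,d],-1)
    a=np.array(c["attitude"],float)
    M=a if a.shape==(3,3) else R.from_quat(a,scalar_first=True).as_matrix()
    return c["frame"],P@M.T+np.array(c["origin"]),c
E
python3 - <<'E'
from h import *
for n in("top","scene"):
    f,W,c=cam(n); cv2.imwrite(f"pics/{n}0.png",cv2.resize(f[...,::-1],None,fx=1.5,fy=1.5,interpolation=cv2.INTER_CUBIC))
    print(n,c["vfov"],c["cx"],c["cy"],c["origin"],c["attitude"])
print(status.get_state(),env.tip_reach)
E
```

```text
top 56.2133525775282 250.98456283204987 186.84896294341436 [ 0.32458079 -0.00814168  0.88089625] [-0.05370607  0.70580578 -0.7022544   0.0761092 ]
scene 46.98020651356471 256.9350014972802 198.84878061799316 [ 0.16264607 -0.62305043  0.80333772] [-0.35107553  0.90459899 -0.22866312  0.07848452]
{'clock': 0.1, 'joint_pos': array([1.19838625e+00, 3.13923410e-01, 4.51081519e-02, 1.30357213e+00,
       1.30626789e-05, 1.43124191e+00]), 'qvel': array([ 0.00257766, -0.00121332,  0.0024813 , -0.00046702, -0.00089068,
        0.00062028]), 'tau': array([ 1.78949387e-03, -4.81726420e+01,  2.99244332e+01,  1.26895736e-02,
       -1.58356333e-04,  9.01814943e-07]), 'tcp_pos': array([0.13254851, 0.55918466, 0.30310537]), 'orientation': array([-2.07742839e-04,  1.16164940e-01,  9.93229618e-01, -7.67952051e-04]), 'wrist_force': array([-0.50120415, -0.25349709,  0.68485144]), 'ft_torque': array([ 0.03511651, -0.02539194,  0.03565965]), 'grip_force': 0.0, 'finger_gap': 0.08511692638405093} 0.0726
```

View pics/top0.png

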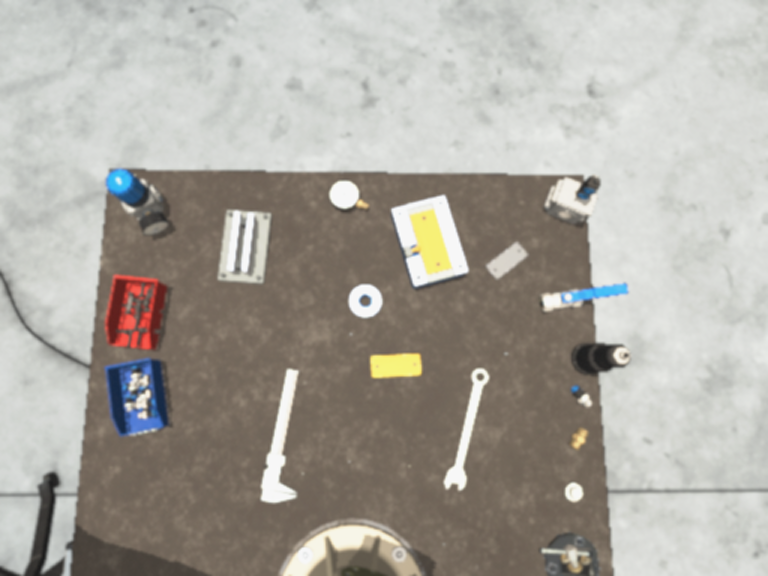

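View pics/scene0.png

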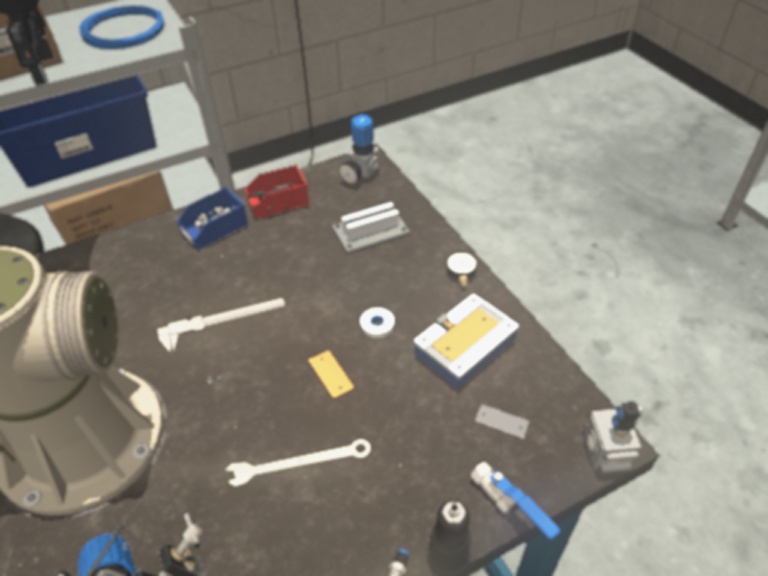

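The top view shows the tray at (430,240), its open end toward the robot (bottom, near (440,278)), with the keeper at (413,250) on the left. The stand is at (244,245), the gauge at (345,195) and the tape at (365,300). The yellow plate at (395,365) is a decoy, being smaller and outside the tray. The scene view agrees.

```bash
cat >> h.py <<'E'
def proj(c,pts,z):
    h=384; f=h/2/np.tan(np.radians(c["vfov"])/2)
    pts=np.asarray(pts,float); M=R.from_quat(c["attitude"],scalar_first=True).as_matrix()
    d=np.c_[(pts[:,0]-c["cx"])/f,(pts[:,1]-c["cy"])/f,np.ones(len(pts))]@M.T; o=np.array(c["origin"])
    return (o+d*((z-o[2])/d[:,2])[:,None])[:,:2]
def rect(c,m,z,name):
    n,l,s,ce=cv2.connectedComponentsWithStats(m.astype(np.uint8)); 
    for i in range(1,n):
        if s[i,4]<60: continue
        cs,_=cv2.findContours((l==i).astype(np.uint8),cv2.RETR_EXTERNAL,cv2.CHAIN_APPROX_NONE)
        q=proj(c,cs[0][:,0],z); r=cv2.minAreaRect((q*1000).astype(np.float32))
        v,u=np.nonzero(l==i); a=proj(c,np.c_[u,v],z); w,V=np.linalg.eigh(np.cov(a.T))
        print(name,"px",ce[i].round(),s[i,4],"c",(a.mean(0)*1000).round(1),"rect",np.round(r[0],1),np.round(r[1],1),round(r[2],1),"PCA",np.degrees(np.arctan2(V[1,1],V[0,1])).round(2))
E
python3 - <<'E'
from h import *
for n in("top","scene"):
    f,W,c=cam(n); hsv=cv2.cvtColor(f,cv2.COLOR_RGB2HSV); H=W[...,2]
    ok=(abs(W[...,0]-.5)<.2)&(abs(W[...,1])<.4)&(c["depth"]>0)
    y=(hsv[...,0]>15)&(hsv[...,0]<35)&(hsv[...,1]>90)&ok
    rect(c,y&(H>.02),.037,n+" plate")
    rect(c,(H>.027)&(H<.06)&ok,.0365,n+" high")
    rect(c,(H>.027)&(H<.06)&ok&(hsv[...,1]<60)&(hsv[...,2]>140),.0395,n+" white")
    tb=ok&(H<.004)&(H>-.02); print("table z",np.median(H[ok&(abs(H)<.02)]))
E
```

```text
top plate px [286. 161.] 676 c [ 546.5 -120.7] rect [ 545.6 -115.6] [101.2  51.6] 15.7 PCA -164.51
top high px [ 98. 140.] 450 c [595.2 335.8] rect [601.3 339.8] [85.  56.9] 35.8 PCA -166.85
top high px [380. 132.] 524 c [ 622.  -356.5] rect [ 622.6 -359.5] [71.7 63.3] 67.1 PCA 55.64
top high px [285. 160.] 1976 c [ 549.4 -118.7] rect [ 550.1 -118.4] [133.5  91.4] 15.7 PCA -164.46
top high px [160. 161.] 438 c [543.  183.9] rect [543.7 183.7] [34.1 97.9] 85.9 PCA 176.02
top high px [ 87. 202.] 434 c [441.8 347.7] rect [431.4 347.5] [ 75.8 107.8] 84.6 PCA -145.6
top high px [389. 196.] 222 c [ 462.8 -368.9] rect [ 462.7 -367.9] [17.9 81.1] 9.7 PCA 100.07
top high px [ 88. 219.] 76 c [403.3 342.8] rect [402.6 343.7] [11.8 52.9] 72.9 PCA 165.24
top high px [390. 239.] 105 c [ 360.  -363.6] rect [ 362.6 -367.6] [44.5 29.3] 1.9 PCA -176.06
top high px [ 87. 251.] 271 c [330.8 338.1] rect [323.6 338.3] [60.8 75.6] 11.3 PCA 91.79
top white px [381. 132.] 457 c [ 623.5 -356.6] rect [ 624.4 -359.5] [71.5 56.8] 67.1 PCA 54.87
top white px [285. 159.] 1235 c [ 550.3 -117.4] rect [ 549.3 -118. ]
[... 742 characters left out ...]
 px [407. 292.] 764 c [ 617.2 -360.2] rect [ 621.9 -356.2] [73.9 62.4] 67.1 PCA 83.19
scene high px [339. 327.] 417 c [ 458.9 -357.9] rect [ 455.5 -354.4] [26.1 89.7] 15.6 PCA 106.77
scene high px [293. 371.] 109 c [ 342.3 -387.4] rect [ 341.5 -385.5] [14.9 31.9] 29.1 PCA 110.73
scene white px [246. 145.] 434 c [538.8 177.4] rect [539.2 176.2] [ 49.4 101.2] 85.9 PCA 176.93
scene white px [311. 223.] 1290 c [ 545.  -126.9] rect [ 545.4 -122.6] [136.4  98.1] 15.6 PCA -162.53
scene white px [408. 291.] 612 c [ 619. -362.] rect [ 623.2 -359.3] [73.4 57.4] 61.5 PCA 84.11
scene white px [326. 315.] 105 c [ 449.2 -328.1] rect [ 449.  -327.6] [20.9 33. ] 16.1 PCA 114.99
table z 0.0025600964299625772
```

```bash
python3 -m handwheel '{"deltas": [[-1,0,0,0,-0.965],[-1,0,0,0,-0.965],[-1,0,0,0,-0.965],[-1,-0.3,-0.96,0,0],[-1,-0.3,-0.96,0,0],[-1,-0.3,-0.96,0,0],[-1,-0.3,-0.96,0,0],[-1,-0.3,-0.96,0,0],[-1,-0.3,-0.96,0,0],[-1,-0.3,-0.96,0,0],[-1,-0.3,-0.96,0,0],[-1,-0.3,-0.96,0,0],[-1,-0.3,-0.96,0,0]]}' 20
python3 -m handwheel '{"deltas": [[-1,-0.29,-0.96,0,0],[-1,-0.29,-0.96,0,0],[-1,-0.29,-0.96,0,0],[-1,-0.29,-0.96,0,0],[-1,-0.29,-0.96,0,0],[-1,-0.29,-0.96,0,0],[-1,-0.29,-0.96,0,0],[-1,-0.29,-0.96,0,0],[-1,-0.29,-0.96,0,0],[-1,-0.29,-0.96,0,0],[-1,0,0,0,0],[-1,0,0,0,0]]}'
cat >> h.py <<'E'
C=np.array([.549,-.1185]); A=np.radians(15.6)
def rel():
    s=status.get_state(); q=R.from_quat(s["orientation"],scalar_first=True).as_matrix(); d=s["tcp_pos"][:2]-C
    print("t",s["clock"],"tray xy mm",(1000*np.array([d@[np.cos(A),np.sin(A)],d@[-np.sin(A),np.cos(A)]])).round(1),"tip z",round(1000*(s["tcp_pos"][2]-env.tip_reach),1),"yhead",np.degrees(np.arctan2(q[1,1],q[0,1])).round(2),"zax",q[:,2].round(4),"F",s["wrist_force"].round(2),"gap",s["finger_gap"],s["grip_force"])
E
python3 -c "from h import *; rel()"
```

```text
clock: 1.82
tcp_pos: [0.352, 0.2208, 0.3039]
orientation: [0.0, -0.136, 0.991, 0.0]
wrist_force: [-0.2, -0.4, -0.3]
finger_gap: -0.0001
grip_force: 0.0
clock: 3.32
tcp_pos: [0.5662, -0.1164, 0.3034]
orientation: [-0.001, -0.136, 0.991, 0.0]
wrist_force: [0.2, -0.0, 0.7]
finger_gap: 0.0003
grip_force: 0.0
t 3.325 tray xy mm [17.1 -2.6] tip z 230.8 yhead 105.6 zax [-1.3e-03  8.0e-04 -1.0e+00] F [ 0.18 -0.03  0.73] gap 0.00028452321515642177 0.0
```

```bash
python3 -m handwheel '{"deltas": [[-1,0,0,0.8,0],[-1,0,0,0.8,0],[-1,0,0,0.8,0],[-1,0,0,0.8,0],[-1,0,0,0.8,0],[-1,0,0,0.5,0],[-1,0,0,0.1,0],[-1,0,0,0,0],[-1,0,0,0,0]]}' >/dev/null
python3 - <<'E'
from h import *
rel(); f,W,c=cam("scene"); cv2.imwrite("pics/s1.png",cv2.resize(f[150:290,220:400][...,::-1],None,fx=4,fy=4,interpolation=cv2.INTER_CUBIC))
E
```

```text
t 4.45 tray xy mm [18.2 -3.1] tip z 48.6 yhead 105.63 zax [ 2.1e-03 -6.0e-04 -1.0e+00] F [ 1.64  0.11 -0.29] gap -0.0002753270375754311 0.0
```

View pics/s1.png

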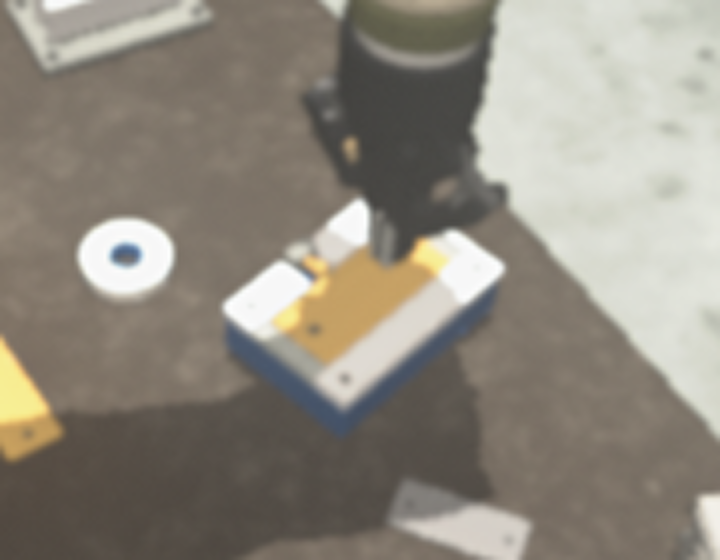

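The fingertip hovers over the plate's midline at (390,255). The plate's front end at (310,340) sits about 10 mm behind the open edge. Next, lower it gently.

```bash
python3 -m handwheel '{"deltas": [[-1,0,0,0.1,0],[-1,0,0,0.1,0],[-1,0,0,0,0],[-1,0,0,0,0]]}'; python3 -c "from h import *; rel()"
python3 -m handwheel '{"deltas": [[-1,0,0,0.025,0],[-1,0,0,0,0],[-1,0,0,0,0]]}'; python3 -c "from h import *; rel()"
```

```text
clock: 5.0
tcp_pos: [0.5666, -0.1166, 0.1117]
orientation: [-0.0, -0.136, 0.991, 0.0]
wrist_force: [-0.9, -0.9, -0.3]
finger_gap: 0.0
grip_force: 0.0
t 5.0 tray xy mm [17.4 -2.9] tip z 39.1 yhead 105.61 zax [-3.e-04  2.e-04 -1.e+00] F [-0.92 -0.89 -0.35] gap 4.697159303546581e-05 0.0
clock: 5.38
tcp_pos: [0.5667, -0.1166, 0.1109]
orientation: [0.0, -0.136, 0.991, 0.0]
wrist_force: [1.3, -0.0, -1.1]
finger_gap: 0.0001
grip_force: 0.0
t 5.375 tray xy mm [17.5 -2.9] tip z 38.3 yhead 105.61 zax [ 1.e-04  1.e-04 -1.e+00] F [ 1.26 -0.05 -1.11] gap 5.155286150867258e-05 0.0
```

```bash
for i in 1; do python3 -m handwheel '{"deltas": [[-1,0,0,0.02,0],[-1,0,0,0,0]]}'|grep -E "tcp|wrist"; python3 -m handwheel '{"deltas": [[-1,0,0,0.01,0],[-1,0,0,0,0]]}'|grep -E "tcp|wrist"; done
```

```text
tcp_pos: [0.5666, -0.1166, 0.11]
wrist_force: [0.1, -0.2, -1.1]
tcp_pos: [0.5667, -0.1166, 0.1097]
wrist_force: [0.0, 0.7, 0.7]
```

```bash
python3 -m handwheel '{"deltas": [[-1,0,0,0.01,0],[-1,0,0,0,0]]}'|grep -E "tcp|wrist"; python3 -m handwheel '{"deltas": [[-1,0,0,0.01,0],[-1,0,0,0,0]]}'|grep -E "tcp|wrist"
```

```text
tcp_pos: [0.5667, -0.1166, 0.1097]
wrist_force: [-1.2, -0.3, 4.8]
tcp_pos: [0.5667, -0.1166, 0.1097]
wrist_force: [-2.4, 0.4, 7.5]
```

```bash
python3 -m handwheel '{"deltas": [[-1,0,0,0.01,0],[-1,0,0,0,0]]}'|grep -E "tcp|wrist"
```

```text
tcp_pos: [0.5667, -0.1166, 0.1096]
wrist_force: [-3.3, 1.6, 9.5]
```

```bash
python3 -m handwheel '{"deltas": [[-1,0.05,0,0,0],[-1,0.05,0,0,0],[-1,0.05,0,0,0],[-1,0.05,0,0,0],[-1,0,0,0,0],[-1,0,0,0,0]]}'|grep -E "tcp|wrist"
cat >> h.py <<'E'
def plate(n="scene",z=.037,off=0):
    f,W,c=cam(n); hsv=cv2.cvtColor(f,cv2.COLOR_RGB2HSV)
    y=(hsv[...,0]>13)&(hsv[...,0]<35)&(hsv[...,1]>90)&(W[...,2]>.02)&(abs(W[...,0]-.52)<.15)&(W[...,1]<-.05)&(W[...,1]>-.2)
    v,u=np.nonzero(y); q=proj(c,np.c_[u,v],z)-C
    x=1000*(q@[np.cos(A),np.sin(A)]); w=1000*(q@[-np.sin(A),np.cos(A)])
    k=abs(w)<15
    print(n,"plate front tray x",np.percentile(x[k],[1,3]).round(1),"left edge of front:",len(x)); return f
E
python3 -c "
from h import *
rel(); plate(); plate('top')"
```

```text
tcp_pos: [0.5605, -0.1192, 0.1096]
wrist_force: [1.5, 0.5, 5.6]
t 7.375 tray xy mm [10.9 -3.8] tip z 37.0 yhead 105.61 zax [ 3.9e-03 -8.0e-04 -1.0e+00] F [1.5  0.51 5.62] gap 7.604165606239443e-05 2.8849242290016264
scene plate front tray x [-54.6 -53.3] left edge of front: 496Traceback (most recent call last):
  File "<string>", line 3, in <module>
    rel(); plate(); plate('top')
                    ~~~~~^^^^^^^
  File "h.py", line 35, in plate
    print(n,"plate front tray x",np.percentile(x[k],[1,3]).round(1),"left edge of front:",len(x)); return f
                                 ~~~~~~~~~~~~~^^^^^^^^^^^^
    return _quantile_unchecked(
        a, q, axis, out, overwrite_input, method, keepdims, weights)
    return _ureduce(a,
                    func=_quantile_ureduce_func,
    ...<5 lines>...
                    overwrite_input=overwrite_input,
                    method=method)
    r = func(a, **kwargs)
    result = _quantile(arr,
                       quantiles=q,
    ...<2 lines>...
                       out=out,
                       weights=wgt)
    slices_having_nans = np.isnan(arr[-1, ...])
                                  ~~~^^^^^^^^^
IndexError: index -1 is out of bounds for axis 0 with size 0
```

```bash
python3 -m handwheel '{"deltas": [[-1,0,0,0.015,0],[-1,0,0,0,0],[-1,0,0,0,0]]}'|grep -E "tcp|wrist"; python3 -m handwheel '{"deltas": [[-1,0,0,0.005,0],[-1,0,0,0,0]]}'|grep -E "tcp|wrist"
```

```text
tcp_pos: [0.5605, -0.1191, 0.1096]
wrist_force: [0.0, 1.4, 10.7]
tcp_pos: [0.5605, -0.1191, 0.1096]
wrist_force: [-1.3, 0.2, 11.6]
```

```bash
python3 -m handwheel '{"deltas": [[-1,0.05,0,0,0],[-1,0.05,0,0,0],[-1,0.05,0,0,0],[-1,0,0,0,0]]}'|grep -E "tcp|wrist"
python3 -c "
from h import *
rel(); plate()"
```

```text
tcp_pos: [0.5556, -0.1207, 0.1097]
wrist_force: [2.9, 1.6, 9.2]
t 8.6 tray xy mm [ 5.7 -3.9] tip z 37.1 yhead 105.63 zax [ 6.1e-03 -6.0e-04 -1.0e+00] F [2.9  1.62 9.25] gap -0.00018092009039198735 4.489571327576414
scene plate front tray x [-59.2 -58. ] left edge of front: 494
```

```bash
python3 -m handwheel '{"deltas": [[-1,0.05,0,0.005,0],[-1,0.05,0,0.003,0],[-1,0.05,0,0,0],[-1,0.05,0,0,0],[-1,0.05,0,0,0],[-1,0,0,0,0]]}'|grep -E "tcp|wrist"
python3 -c "
from h import *
rel(); plate()"
```

```text
tcp_pos: [0.5463, -0.1233, 0.1097]
wrist_force: [2.2, 1.6, 10.9]
t 9.4 tray xy mm [-3.9 -3.9] tip z 37.1 yhead 105.64 zax [ 7.e-03 -5.e-04 -1.e+00] F [ 2.25  1.61 10.9 ] gap 6.621719401109641e-06 5.285591772990301
scene plate front tray x [-69.5 -68.4] left edge of front: 502
```

```bash
python3 -m handwheel '{"deltas": [[-1,0.05,0,0,0],[-1,0.05,0,0,0],[-1,0.05,0,0,0],[-1,0.05,0,0,0],[-1,0.05,0,0,0],[-1,0.05,0,0,0],[-1,0.05,0,0,0],[-1,0,0,0,0]]}'|grep -E "tcp|wrist"
python3 -c "
from h import *
rel(); plate()"
```

```text
tcp_pos: [0.5328, -0.1271, 0.1096]
wrist_force: [1.1, 2.8, 11.6]
t 10.45 tray xy mm [-17.9  -4. ] tip z 37.0 yhead 105.65 zax [ 7.e-03 -6.e-04 -1.e+00] F [ 1.13  2.82 11.55] gap 7.03141660314137e-05 5.424094896297902
scene plate front tray x [-83.7 -82.3] left edge of front: 526
```

```bash
python3 -m handwheel '{"deltas": [[-1,0.05,0,-0.002,0],[-1,0.05,0,0,0],[-1,0.05,0,0,0],[-1,0.05,0,0,0],[-1,0.05,0,0,0],[-1,0.05,0,0,0],[-1,0.05,0,0,0],[-1,0.05,0,0,0],[-1,0,0,0,0]]}'|grep -E "tcp|wrist"
python3 - <<'E'
from h import *
rel(); f=plate(); cv2.imwrite("pics/s2.png",cv2.resize(f[150:290,220:400][...,::-1],None,fx=4,fy=4,interpolation=cv2.INTER_CUBIC))
E
```

```text
tcp_pos: [0.5174, -0.1315, 0.1096]
wrist_force: [1.6, 1.7, 10.3]
t 11.625 tray xy mm [-33.9  -4. ] tip z 37.0 yhead 105.64 zax [ 6.9e-03 -7.0e-04 -1.0e+00] F [ 1.6   1.74 10.31] gap 0.0004711924189563857 5.389761381084099
scene plate front tray x [-99.4 -98.3] left edge of front: 529
```

View pics/s2.png

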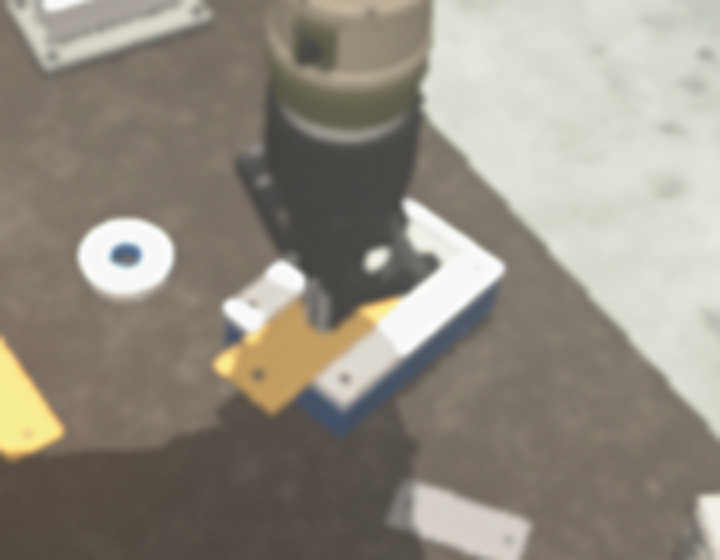

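The plate's end at (245,390) overhangs the open edge by about 33 mm, flat. I'll slide it 3 mm more, then lift off.

```bash
python3 -m handwheel '{"deltas": [[-1,0.05,0,0,0],[-1,0.025,0,0,0],[-1,0,0,0,0],[-1,0,0,0,0],[-1,0,0,-0.1,0],[-1,0,0,-0.4,0],[-1,0,0,-0.9,0],[-1,0,0,-0.9,0],[-1,0,0,-0.9,0],[1,0.8,0,-0.5,0],[1,0.8,0,0,0],[1,0.4,0,0,0],[1,0,0,0,0],[1,0,0,0,0]]}'|grep -E "tcp|wrist|gap"
python3 - <<'E'
from h import *
rel(); f=plate(); f=plate("top")
f,W,c=cam("scene"); cv2.imwrite("pics/s3.png",cv2.resize(f[130:290,220:400][...,::-1],None,fx=3.5,fy=3.5,interpolation=cv2.INTER_CUBIC))
E
```

```text
tcp_pos: [0.4353, -0.1536, 0.2554]
wrist_force: [-0.0, 0.4, -0.1]
finger_gap: 0.0853
t 13.425 tray xy mm [-118.9   -3.2] tip z 182.8 yhead 105.61 zax [ 5.e-04  1.e-04 -1.e+00] F [-0.02  0.36 -0.12] gap 0.0852848811507578 0.0
scene plate front tray x [-102.  -100.1] left edge of front: 721
top plate front tray x [-99.5 -95.6] left edge of front: 560
```

View pics/s3.png

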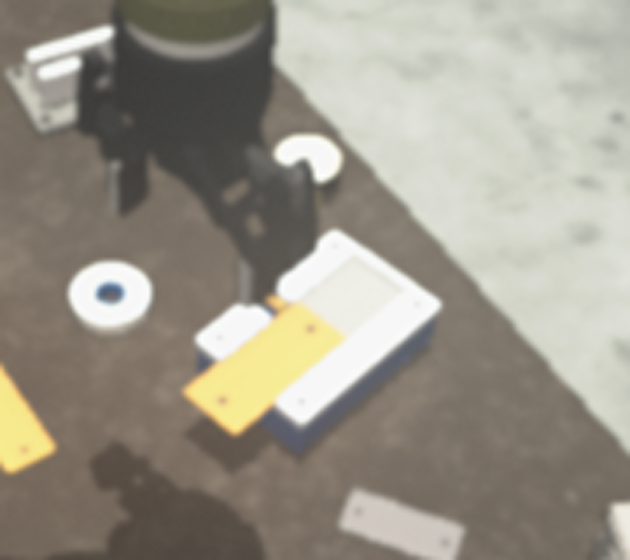

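The plate overhangs about 36 mm, flat (end at (210,410) in the crop). Move over the overhang and descend.

```bash
python3 -m handwheel '{"deltas": [[1,-0.45,0.055,0,0],[1,-0.4,0,0,0],[1,0,0,0.8,0],[1,0,0,0.8,0],[1,0,0,0.8,0],[1,0,0,0.6,0],[1,0,0,0.3,0],[1,0,0,0.3,0],[1,0,0,0.3,0],[1,0,0,0.2,0],[1,0,0,0,0],[1,0,0,0,0]]}'
python3 - <<'E'
from h import *
rel(); f,W,c=cam("scene"); cv2.imwrite("pics/s4.png",cv2.resize(f[170:280,220:370][...,::-1],None,fx=5,fy=5,interpolation=cv2.INTER_CUBIC))
E
```

```text
clock: 15.08
tcp_pos: [0.4671, -0.1424, 0.0918]
orientation: [0.0, -0.136, 0.991, -0.0]
wrist_force: [-0.6, 0.8, 0.6]
finger_gap: 0.0854
grip_force: 0.0
t 15.075 tray xy mm [-85.3  -1. ] tip z 19.2 yhead 105.61 zax [ 6.e-04 -2.e-04 -1.e+00] F [-0.63  0.85  0.6 ] gap 0.08544470364935441 0.0
```

View pics/s4.png

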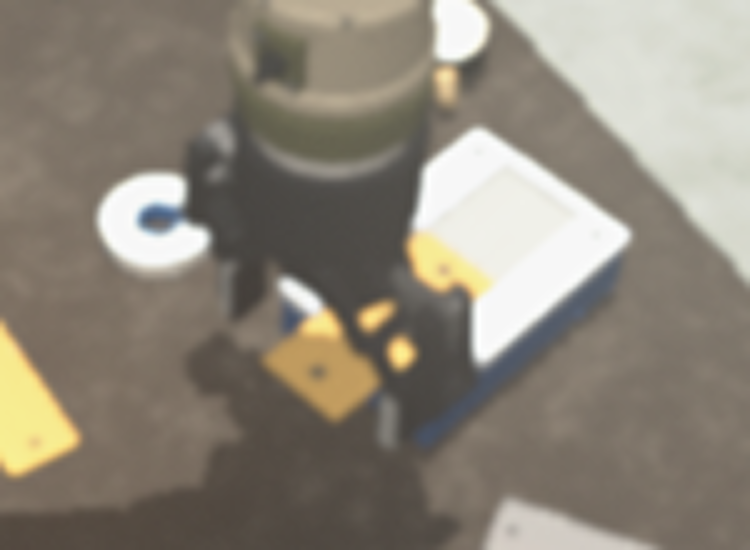

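The fingers, at (240,290) and (390,410), straddle the overhanging end. Close now.

```bash
python3 -m handwheel '{"deltas": [[0.2,0,0,0,0],[0.2,0,0,0,0],[-0.1,0,0,0,0],[-0.1,0,0,0,0],[-1,0,0,0,0],[-1,0,0,0,0],[-1,0,0,0,0]]}' 20; python3 -m handwheel '{"deltas": [[-1,0,0,0,0],[-1,0,0,0,0],[-1,0,0,0,0]]}' 70
```

```text
clock: 16.0
tcp_pos: [0.4672, -0.1426, 0.0918]
orientation: [0.0, -0.136, 0.991, -0.0]
wrist_force: [-0.2, -2.7, 5.5]
finger_gap: 0.0433
grip_force: 20.1
clock: 16.38
tcp_pos: [0.4672, -0.1426, 0.092]
orientation: [0.0, -0.136, 0.991, -0.0]
wrist_force: [-1.1, -1.6, 6.8]
finger_gap: 0.0415
grip_force: 69.6
```

```bash
python3 -m handwheel '{"deltas": [[-1,0,0,-0.02,0],[-1,0,0,0,0]]}'|grep -E "tcp|wrist"; python3 -m handwheel '{"deltas": [[-1,0.1,0,-0.003,0],[-1,0.1,0,0,0],[-1,0.1,0,0,0],[-1,0.1,0,0,0],[-1,0,0,0,0]]}'|grep -E "tcp|wrist|gap"
```

```text
tcp_pos: [0.4672, -0.1424, 0.0923]
wrist_force: [0.9, -2.3, 2.0]
tcp_pos: [0.4505, -0.1465, 0.0922]
wrist_force: [0.4, -2.9, 0.5]
finger_gap: 0.0417
```

```bash
python3 -m handwheel '{"deltas": [[-1,0.14,0,0,0],[-1,0.17,0,0,0],[-1,0.17,0,0,0],[-1,0.17,0,0,0],[-1,0.17,0,0,0],[-1,0.17,0,0,0],[-1,0.17,0,0,0],[-1,0.17,0,0,0],[-1,0.17,0,0,0],[-1,0.17,0,0,0],[-1,0.1,0,0,0],[-1,0,0,0,0]]}'|grep -E "tcp|wrist|gap|grip"
python3 - <<'E'
from h import *
rel(); f,W,c=cam("scene"); cv2.imwrite("pics/s5.png",cv2.resize(f[150:300,200:380][...,::-1],None,fx=4,fy=4,interpolation=cv2.INTER_CUBIC))
E
```

```text
tcp_pos: [0.383, -0.1656, 0.0923]
wrist_force: [0.1, -0.1, -1.4]
finger_gap: 0.0418
grip_force: 70.6
t 18.75 tray xy mm [-172.6   -0.8] tip z 19.7 yhead 105.59 zax [-0.e+00  2.e-04 -1.e+00] F [ 0.06 -0.12 -1.39] gap 0.041755990475738504 70.60476064682007
```

View pics/s5.png

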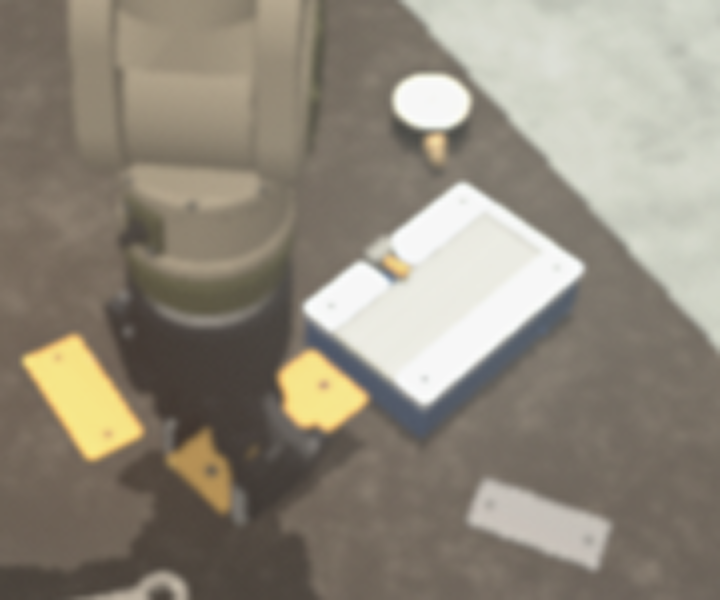

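The plate is out of the tray and held level between the fingers at (205,480), with its far end at (325,390). Lift it, turn it and carry it over.

```bash
python3 -m handwheel '{"deltas": [[-1,0,0,-0.1,0],[-1,0,0,-0.2,0],[-1,0,0,-0.3,0],[-1,0,0,-0.4,0],[-1,0,0,-0.4,0],[-1,0,0,-0.4,0],[-1,0,0,-0.3,0],[-1,0,0,-0.2,0],[-1,0,0,-0.1,0],[-1,0,0,-0.1,0],[-1,0,0,0,0.2],[-1,0,0,0,0.45],[-1,0,0,0,0.5],[-1,0,0,0,0.45],[-1,0,0,0,0.25],[-1,0,0,0,0.12],[-1,0,0,0,0]]}'|grep -E "tcp|orient|gap|grip"
python3 -m handwheel '{"deltas": [[-1,-0.04,0.15,0,0],[-1,-0.08,0.3,0,0],[-1,-0.13,0.45,0,0],[-1,-0.15,0.54,0,0],[-1,-0.15,0.54,0,0],[-1,-0.15,0.54,0,0],[-1,-0.15,0.54,0,0],[-1,-0.15,0.54,0,0],[-1,-0.15,0.54,0,0],[-1,-0.15,0.54,0,0],[-1,-0.15,0.54,0,0],[-1,-0.15,0.54,0,0],[-1,-0.15,0.54,0,0],[-1,-0.15,0.54,0,0],[-1,-0.15,0.54,0,0],[-1,-0.15,0.54,0,0],[-1,-0.15,0.54,0,0],[-1,-0.13,0.45,0,0],[-1,-0.07,0.3,0,0],[-1,-0.03,0.15,0,0]]}'|grep -E "tcp|orient|gap|grip"
python3 -m handwheel '{"deltas": [[-1,0,0,0,0],[-1,0,0,0,0]]}' >/dev/null
python3 - <<'E'
from h import *
rel()
for n in("top","scene"):
    f,W,c=cam(n); hsv=cv2.cvtColor(f,cv2.COLOR_RGB2HSV)
    y=(hsv[...,0]>13)&(hsv[...,0]<35)&(hsv[...,1]>90)&(W[...,2]>.08)&(W[...,2]<.2)&(W[...,1]>.05)&(abs(W[...,0]-.5)<.15)&(abs(W[...,1]-.18)<.1)
    p=W[y]; 
    if len(p)>30:
        g=np.linalg.lstsq(np.c_[p[:,:2]-p[:,:2].mean(0),np.ones(len(p))],p[:,2],rcond=None)[0]; print(n,len(p),"plane",g.round(4)); rect(c,y,g[2],n)
    cv2.imwrite(f"pics/c_{n}.png",cv2.resize((f[100:240,80:260] if n=="top" else f[90:230,180:360])[...,::-1],None,fx=3,fy=3))
a=np.hstack([cv2.imread("pics/c_top.png"),cv2.imread("pics/c_scene.png")]); cv2.imwrite("pics/s6.png",cv2.resize(a,(800,311)))
E
```

```text
tcp_pos: [0.3832, -0.1655, 0.1921]
orientation: [-0.0, 0.036, 0.999, 0.0]
finger_gap: 0.0415
grip_force: 70.6
tcp_pos: [0.5129, 0.2012, 0.1922]
orientation: [-0.0, 0.035, 0.999, -0.0]
finger_gap: 0.0414
grip_force: 70.7
t 23.675 tray xy mm [ 50.7 316.6] tip z 119.8 yhead 85.88 zax [-3.e-04 -2.e-04 -1.e+00] F [ 0.39  0.69 -1.24] gap 0.04115323150452685 70.7024896144867
top 474 plane [-0.0699 -0.1111  0.138 ]
top px [148. 133.] 359 c [578.1 190.2] rect [572.6 195.5] [44. 56.] 83.9 PCA -155.16
top px [140. 167.] 115 c [503.3 202.8] rect [504.2 202.6] [44.1 13.8] 84.0 PCA 84.42
scene 326 plane [-0.0914 -0.2933  0.1408]
scene px [252. 108.] 262 c [564.2 188.2] rect [559.8 191.3] [45.5 69.8] 83.1 PCA -170.17
scene px [226. 113.] 64 c [501.3 201.8] rect [498.1 200. ] [45.  17.4] 64.5 PCA 73.15
```

View pics/s6.png

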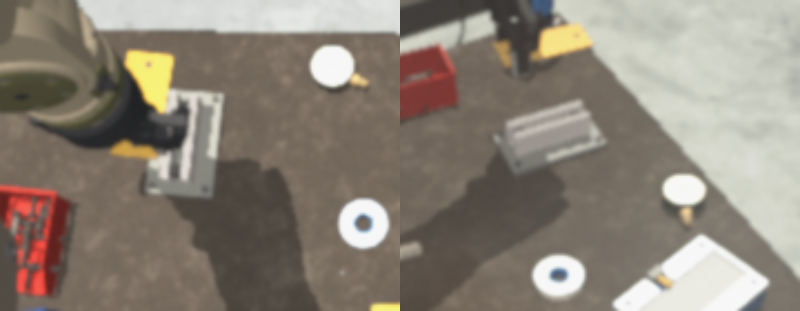

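The plate is held level over the stand; in the top crop its far end is at (150,75) and its near end at (130,150). Its centre is about 13 mm in +y and 5 mm in +x from the seat. Correct that and descend.

```bash
python3 -m handwheel '{"deltas": [[-1,0.05,-0.17,0,-0.05],[-1,0.05,-0.18,0,-0.05],[-1,0,0,0.1,0],[-1,0,0,0.2,0],[-1,0,0,0.3,0],[-1,0,0,0.35,0],[-1,0,0,0.35,0],[-1,0,0,0.35,0],[-1,0,0,0.25,0],[-1,0,0,0.15,0],[-1,0,0,0.1,0],[-1,0,0,0.05,0],[-1,0,0,0,0],[-1,0,0,0,0]]}'
python3 - <<'E'
from h import *
rel()
for n in("top","scene"):
    f,W,c=cam(n); hsv=cv2.cvtColor(f,cv2.COLOR_RGB2HSV)
    y=(hsv[...,0]>13)&(hsv[...,0]<35)&(hsv[...,1]>90)&(W[...,2]>.02)&(W[...,2]<.2)&(abs(W[...,0]-.55)<.12)&(abs(W[...,1]-.18)<.08)
    rect(c,y,.0475,n)
    cv2.imwrite(f"pics/c_{n}.png",cv2.resize((f[110:210,100:220] if n=="top" else f[100:200,190:310])[...,::-1],(400,333),interpolation=cv2.INTER_CUBIC))
cv2.imwrite("pics/s7.png",np.hstack([cv2.imread("pics/c_top.png"),cv2.imread("pics/c_scene.png")]))
E
```

```text
clock: 25.52
tcp_pos: [0.5082, 0.1869, 0.1048]
orientation: [0.0, 0.027, 1.0, 0.0]
wrist_force: [-0.3, 0.2, -1.7]
finger_gap: 0.0416
grip_force: 70.7
t 25.525 tray xy mm [ 42.8 305.1] tip z 32.2 yhead 86.91 zax [ 7.e-04  2.e-04 -1.e+00] F [-0.27  0.19 -1.67] gap 0.041558158801892106 70.71423053741455
top px [162. 148.] 295 c [573.4 178. ] rect [568.  183.1] [43.3 58.5] 87.0 PCA -158.09
top px [157. 178.] 82 c [498.6 187.1] rect [499.6 189.4] [44.4 12.4] 84.6 PCA 88.33
scene px [254. 138.] 257 c [565.2 182.4] rect [559.1 185.2] [47.5 71.9] 84.6 PCA -163.79
scene px [229. 143.] 61 c [500.3 196.3] rect [497.5 196. ] [44.2 18.4] 64.2 PCA 72.49
```

View pics/s7.png

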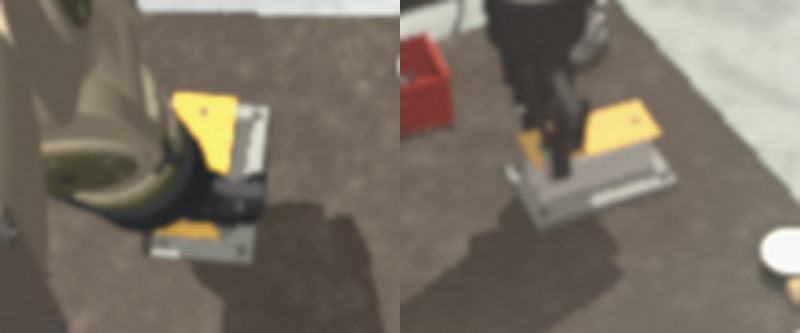

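The plate sits above the rails, aligned with them, with centre near (545,185.5) mm. Lower it until contact.

```bash
python3 -m handwheel '{"deltas": [[-1,0.04,-0.02,0.05,0],[-1,0,0,0.05,0],[-1,0,0,0,0],[-1,0,0,0,0]]}'|grep -E "tcp|wrist"; python3 -m handwheel '{"deltas": [[-1,0,0,0.02,0],[-1,0,0,0,0],[-1,0,0,0,0]]}'|grep -E "tcp|wrist"
```

```text
tcp_pos: [0.5063, 0.1861, 0.1003]
wrist_force: [0.5, -0.4, -0.8]
tcp_pos: [0.5063, 0.1861, 0.0996]
wrist_force: [-0.3, 0.2, -1.6]
```

```bash
 python3 -m handwheel '{"deltas": [[-1,0,0,0.02,0],[-1,0,0,0,0],[-1,0,0,0,0]]}'|grep -E "tcp|wrist"
```

```text
tcp_pos: [0.5064, 0.1861, 0.0988]
wrist_force: [0.9, -0.1, -1.5]
```

```bash
 python3 -m handwheel '{"deltas": [[-1,0,0,0.015,0],[-1,0,0,0,0],[-1,0,0,0,0]]}'|grep -E "tcp|wrist";  python3 -m handwheel '{"deltas": [[-1,0,0,0.015,0],[-1,0,0,0,0],[-1,0,0,0,0]]}'|grep -E "tcp|wrist"
```

```text
tcp_pos: [0.5064, 0.1861, 0.0983]
wrist_force: [-0.5, -0.4, 0.6]
tcp_pos: [0.5064, 0.1861, 0.0983]
wrist_force: [-2.3, -1.3, 5.4]
```

```bash
 python3 -m handwheel '{"deltas": [[-1,0,0,-0.005,0],[-1,0,0,0,0],[-1,0,0,0,0]]}' 20|grep -E "wrist|grip"; python3 -m handwheel '{"deltas": [[0.2,0,0,0,0],[0.4,0,0,0,0],[0.7,0,0,0,0],[1,0,0,0,0],[1,0,0,0,0],[1,0,0,0,0]]}'|grep -E "wrist|gap"
python3 -m handwheel '{"deltas": [[1,0,0,-0.2,0],[1,0,0,-0.6,0],[1,0,0,-0.8,0],[1,0,0,-0.8,0],[1,0,0,-0.8,0],[1,0.9,0,0,0],[1,0.9,0,0,0],[1,0.9,0,0,0],[1,0,0,0,0],[1,0,0,0,0]]}'|grep -E "tcp|gap"
python3 - <<'E'
from h import *
rel()
for n in("top","scene"):
    f,W,c=cam(n); hsv=cv2.cvtColor(f,cv2.COLOR_RGB2HSV)
    y=(hsv[...,0]>13)&(hsv[...,0]<35)&(hsv[...,1]>90)&(W[...,2]>.02)&(abs(W[...,0]-.55)<.12)&(abs(W[...,1]-.18)<.08)
    rect(c,y,.043,n)
    p=W[y]; print(np.median(p[:,2]))
    m=(abs(W[...,2]-.01)<.012)&(W[...,2]>.004)|(W[...,2]>.01); m&=(abs(W[...,0]-.545)<.085)&(abs(W[...,1]-.18)<.065)
    rect(c,m,.01,n+" foot")
    cv2.imwrite(f"pics/c_{n}.png",cv2.resize((f[110:210,100:220] if n=="top" else f[100:200,190:310])[...,::-1],(400,333),interpolation=cv2.INTER_CUBIC))
cv2.imwrite("pics/s8.png",np.hstack([cv2.imread("pics/c_top.png"),cv2.imread("pics/c_scene.png")]))
E
```

```text
wrist_force: [-3.1, -0.4, 5.5]
grip_force: 71.2
wrist_force: [-0.5, -0.2, -0.6]
finger_gap: 0.0856
tcp_pos: [0.3993, 0.1921, 0.2266]
finger_gap: 0.0854
t 30.0 tray xy mm [-60.7 339.4] tip z 154.0 yhead 86.92 zax [ 2.2e-03  6.0e-04 -1.0e+00] F [-0.14 -0.71 -0.01] gap 0.08542466223025788 0.0
top px [159. 161.] 751 c [542.5 184.3] rect [543.  184.1] [ 42.8 104.3] 86.0 PCA 175.66
0.04358550724623644
top foot px [162. 164.] 1441 c [543.  184.1] rect [544.5 184.9] [ 78.9 124.8] 88.1 PCA 176.67
scene px [245. 142.] 481 c [540.4 183.7] rect [540.7 183.9] [ 48.7 104.6] 85.0 PCA 175.42
0.04545828943554553
scene foot px [246. 150.] 1194 c [544.  190.2] rect [544.6 190.3] [118.1 138.8] 80.5 PCA -167.19
```

View pics/s8.png

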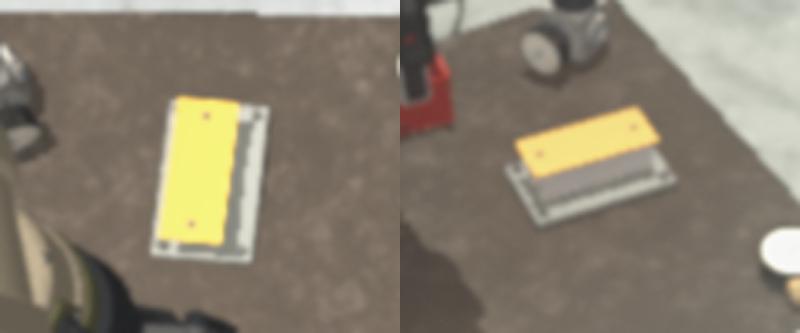

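The plate lies flat on the rails with its centre at (543,184) mm. The stand measures about (543.5,184.5) mm, the plate is aligned with the rails, and the gripper is clear.

```bash
python3 -c "
from workcell import hand_in
print(hand_in())"
```

```text
the job is handed in; nothing more can be done
None
```

The plate was slid out to about 36 mm of overhang with about 12 N read on the fingertip, drawn out level and laid flat on the stand's rails within about 1 mm of centre by camera; the gauge and tape were never touched, and the job was handed in after about 30 s, with no verdict shown.

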